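# Feed petri dishes from a tray into a channel

## Robot

A 6-joint arm with a two-finger parallel gripper is mounted at the origin on a cart in front of the work surface, level with it; the furniture and walls round the work are solid. World frame = base frame: x ahead of the robot, y to its left, z up, the work surface at z = 0. Lengths are in mm, angles in rad, forces in N, time in s.
With the tool pointing down it reaches from about 350 to 975 mm from the base axis. Payload 7.1 kg.
Tool frame: the origin (TCP) lies between the finger pads; the fingertips stand 8 mm ahead of it and the grasp point (between the pads) lies 11 mm behind it; x points along the fingers, y is the direction in which the jaws open and shut, and the axes are right-handed (so a half turn about x gives the same grasp; the last joint's range is limited). The gripper opens to 88 mm and grips with 3 to 60 N. Pads are 20 mm wide; open, the fingers measure 115 mm over their backs; the gripper's body (75 mm by 178 mm) begins 61 mm behind the grasp point.
Start: joints at [1.322, 0.423, 1.63, -0, 1.089, -0.019], TCP at [142.333, 608.561, 204.975] pointing down, gripper open.
Joint ranges: [-3, 3], [-0.9, 2.11], [0.09, 2.58], [-1.31, 4.45], [0.11, 2.69], [-2.54, 2.54]. Speed limits (rad/s): [2.39, 2.39, 3.01, 3.14, 3.14, 3.14].

## Interface

Orientations are given as a rotation vector (axis times angle).
In Python, from workcell import ctrl gives the robot as it stands.
- The arm moves only by the tool apply_moves, never from a script. Its argument "increments" is a list of rows, each an object with "gripper": the opening in per cent of the stroke, from 0 (shut) to 100 (fully open); "delta_pos": the shift along the tool's x, y, z in cm, a list of three; "dr": the turn, a rotation vector about the tool's x, y, z in rad, a list of three. In form: [{"gripper": gripper, "delta_pos": [dx, dy, dz], "dr": [ax, ay, az]}, ...]. A call has exactly 5 rows; each row shifts and turns the commanded pose from where the row before left it, along the tool's axes as they then stand; what a row does not reach is not made up. A row lasts 1/12 s, in which the tool goes at most 41.7 mm and 7.16 degrees, less where a joint would pass 70% of its speed; a pose out of reach is approached as far as the arm can. A call with a gripper value outside its range is refused whole. The fingers move at their own pace and stop on an object; the grip force is fixed at half the most. Time passes only in rows, so rows that do not move let the fingers close, or fill a call up. It gives the time, the measured TCP pose, the force and the opening at its end, in the units of the state.
- ctrl.get_obs(): the state, without advancing time (a new reading comes with each control period).
- ctrl.get_image(name): name is "side" or "top"; returns a dict with "img" (384x512x3 uint8, red, green, blue), "range_z" (384x512 float32, mm along the optical axis (not along the pixel's ray), 0 where there is no reading), "mtx" (3x3 intrinsics, pixels), "k1" (the pictures are not rectified: a ray, as slopes to the right and down, at radius r is drawn at 1 + k1 r^2 times it, then the intrinsics apply), "rvec" (rotation vector, rad) and "tvec" (3), from world to camera coordinates, as OpenCV has them. Camera axes: x right, y down, z forward; pixel columns grow to the right and rows downward; lengths in mm; the calibration is good to about 2 mm. A picture is of the moment at which its call begins.
- ctrl.close_job(): hands the job in, once; it reports no verdict.
The state is a dict: "t": time; "qpos": joint angles; "qvel": joint speeds; "joint_torque": joint torques, N m; "ee_pos": TCP position; "orientation": TCP orientation; "ft_force": force on the tool from outside, world axes, zero at the start; "moment": the same for the moment, N m; "width": finger opening in mm.
Only numpy, scipy, OpenCV 4.12 (cv2) and the standard library are available. Lean on these libraries where they do the work, as an engineer would, in place of code of your own. Each camera call takes 0.05 s, during which the arm holds its last target. There are 200 camera calls.

## Task

Lift the grey tray with its three petri dishes over to the sloping feed channel without losing a dish, and hold its mouth in the channel's entrance with the tray's straight long side along the guide rail. Tip the tray so that all three dishes slide out in single file and come to lie flat in the channel, then set the empty tray down flat on the free worktop and let go. Do not touch the dishes with the gripper, and leave the other things on the worktop where they are.

Things in the scene. Friction and masses are not known exactly. Their poses are not given: they have to be found in the camera images.
- tray: Loose grey open tray with a steel handle, 151 (x) x 270 (y) mm, about 0.35 kg. Origin under the centre of its underside; z up, mouth end at -y. Floor 4 mm thick, walls 3 mm thick and 26 mm high. Straight long side at +x (outer face x = +75.5 mm); a slanting wall inside leads from the other side to the mouth. Slippery inside: the dishes slide from about 8 to 14 degrees of tilt.
- tray_handle (a point): Centre of the tray's handle bar, at (0, 0, 78) mm in the tray's frame. The bar is level steel along the tray's x over the tray's middle, 14 mm thick (in y), 22 mm high, 151 mm long, on two flat uprights at x = +-74 mm, flush with the long sides. Grip it at the middle with the fingers closing along the tray's y.
- tray_mouth (a point): Middle of the mouth's edge, on top of the floor, at (25, -135, 4) mm in the tray's frame. The mouth is the open end of a spout, 95 mm wide inside, 101 mm outside (x = -25.5 to +75.5 mm), that stands 25 mm out (y = -110 to -135 mm) of the tray's front.
- feeder: Fixed stand of the feed channel. Origin on the worktop below the middle of the channel's entrance; z up, the channel runs downhill towards -y. Dark base plate 8 mm thick, x = -65 to +65 mm, y = -313 to +12 mm; the guide rail's two posts and feet stand at +x (to x = +110, y = +135 mm).
- guide_rail (a point): Middle of the guide rail's inner face, at (54, 81, 160.5) mm in the stand's frame. The rail is a steel bar 12 mm wide, 30 mm high, 165 mm long, behind the entrance on the +x side (y = +2 to +160 mm), climbing towards +y at 30 degrees. The tray's straight side goes along its inner face.
- channel: Aluminium channel, fixed to the stand. Origin in the middle of its entrance, on its floor, 100 mm above the worktop; the frame is turned 15 degrees about x: -y points down the channel, z square to its floor. Side walls 22 mm above the floor, 98 mm apart, flared over the first 35 mm to 114 mm at the entrance. Slippery: dishes slide down it by themselves.
- channel_entry (a point): Middle of the channel's entrance, on its floor (the channel's origin). The tray's mouth belongs here, up to about 15 mm inside the entrance and just above the floor, with the x axes of tray and stand parallel.
- channel_stop (a point): Middle of the end stop's inner face at the low end of the channel, 315 mm down from the entrance; the three dishes together take 273 mm.
- dish_0: Closed petri dish, 91 mm across, 15 mm high, about 30 g, loose in the tray nearest its mouth. Origin in the middle of its underside, z up.
- dish_1: The same, second in the tray, on its -x side.
- dish_2: The same, third in the tray, nearest its back.
- tape_roll: Bystander: roll of tape lying flat, 72 mm across, 19 mm high. Origin in the middle of its underside.
- timer: Bystander: small timer, 62x65x20 mm. Origin in the middle of its underside.
- scoop: Bystander: white scoop, 25x128x12 mm, lying along its y. Origin in the middle of its underside.
- reagent_bottle: Bystander: small bottle, 48 mm across, 93 mm high. Origin in the middle of its underside.
There are look-alikes about, which are no part of the job. What is shaped like the dish_2 but blue is not meant.

How it is judged (in metres and radians):
On the way:
1. the tray's mouth is held at the channel's entrance, its long side along the guide rail (x of tray_mouth in the frame of channel between -0.015 and 0.015 m and y of tray_mouth in the frame of channel between -0.04 and 0.025 m and z of tray_mouth in the frame of channel between -0.01 and 0.045 m and angle between the x axis of tray and the x axis of feeder, either way round below 0.15 rad), for 0.1 s.
At the end, for the whole second after the job is handed in: All three petri dishes lie flat (within 0.08 rad) and at rest on the channel's floor between its side walls, one behind the other, their centres 60 to 285 mm down from the entrance; the tray stands upright and flat on the worktop (underside within 6 mm of it, tilt under 0.05 rad), at rest (y of dish_0 in the frame of channel between -0.285 and -0.06 m and x of dish_0 in the frame of channel between -0.008 and 0.008 m and z of dish_0 in the frame of channel between -0.004 and 0.006 m and angle between the z axis of each of dish_0, dish_1, dish_2 and the z axis of channel, either way round below 0.08 rad and linear speed of each of dish_0, dish_1, dish_2, tray below 0.02 m/s and y of dish_1 in the frame of channel between -0.285 and -0.06 m and x of dish_1 in the frame of channel between -0.008 and 0.008 m and z of dish_1 in the frame of channel between -0.004 and 0.006 m and y of dish_2 in the frame of channel between -0.285 and -0.06 m and x of dish_2 in the frame of channel between -0.008 and 0.008 m and z of dish_2 in the frame of channel between -0.004 and 0.006 m and angle between tray's own z axis and vertical below 0.05 rad and height (world z) of tray below 0.006 m); the robot touches nothing.
It fails at once if the gripper touches a dish (contact force between any of the fingers, the arm and dish_0 above 0.5 N or contact force between any of the fingers, the arm and dish_1 above 0.5 N or contact force between any of the fingers, the arm and dish_2 above 0.5 N).
It fails at once if a bystander is moved more than 30 mm (distance of any of tape_roll, timer, scoop, reagent_bottle from where it was at the start of the episode above 0.03 m).
It also fails if it takes over 54 s, if anything falls off the work surface, if the arm or the gripper's body presses on something with over 40 N, if the wrist force passes 120 N, or if a joint passes its speed limit or range.

## Working session

There is one attempt and no reset: what is moved stays moved. The work goes in short steps, Python scripts to look and compute and a tool call to move; the robot and the scene stay as the last step left them, time stands still between calls to the robot, and variables do not carry over. Pictures are saved under pics/ and viewed, about 8 in all and at most 12, crops included, and the job is handed in when it is done.

Besides the shell and the picture viewer there is one more tool, called after "Call:" by a JSON object that holds its "api" and its "payload". apply_moves: Moves the arm, as the interface text tells. Its arguments: {"type":"object","properties":{"increments":{"type":"array","items":{"type":"object","properties":{"gripper":{"type":"number"},"delta_pos":{"type":"array","items":{"type":"number"}},"dr":{"type":"array","items":{"type":"number"}}}}}},"required":["increments"]}

```bash
mkdir -p pics; ls
cat > h.py <<'E'
import numpy as np, cv2
from scipy.spatial.transform import Rotation as R
from workcell import ctrl
def grab(n,save=None):
    d=ctrl.get_image(n)
    if save: cv2.imwrite('pics/'+save+'.png',d['img'][:,:,::-1])
    return d
def cloud(d):
    z=d['range_z']; K=d['mtx']; h,w=z.shape
    u,v=np.meshgrid(np.arange(w),np.arange(h))
    xd=(u-K[0,2])/K[0,0]; yd=(v-K[1,2])/K[1,1]
    x,y=xd.copy(),yd.copy()
    for _ in range(10):
        s=1+d['k1']*(x*x+y*y); x=xd/s; y=yd/s
    P=np.stack([x*z,y*z,z],-1)
    M=R.from_rotvec(np.ravel(d['rvec'])).as_matrix()
    W=(P-np.ravel(d['tvec']))@M
    W[z<=0]=np.nan
    return W
E
python3 - <<'E'
from h import *
o=ctrl.get_obs(); print(o)
for n in('top','side'):
    d=grab(n,n+'0'); W=cloud(d); np.savez(''+n+'0.npz',W=W,img=d['img'])
    print(n,d['mtx'],d['k1'],np.nanmin(W,(0,1)),np.nanmax(W,(0,1)))
E
```

```text
pics
{'t': 0.0, 'qpos': array([ 1.32200235e+00,  4.23840846e-01,  1.63066648e+00,  2.83292051e-05,
        1.08862244e+00, -1.89669802e-02]), 'qvel': array([-1.64615764e-04,  3.94695241e-05, -5.37115923e-04,  1.41421704e-03,
        1.01047731e-03, -6.65169982e-04]), 'joint_torque': array([-1.53462039e-03, -5.44621825e+01, -2.73671132e+01,  6.44052937e-02,
        2.28779681e-02, -9.56968529e-05]), 'ee_pos': array([142.18483925, 608.01690908, 204.21096745]), 'orientation': array([ 0.17925394,  1.56348371, -0.18164595]), 'ft_force': array([ 0.43798565, -0.59527808, -0.03921415]), 'moment': array([-0.01243237,  0.00449397, -0.01807239]), 'width': 87.77051646191947}
top [[364.53603389   0.         252.90511048]
 [  0.         364.53603389 197.37638491]
 [  0.           0.           1.        ]] -0.030954026935875133 [ -375.52393339 -1532.32615331  -902.63261081] [1188.75007724 1617.07558969  885.21795121]
side [[346.74616003   0.         248.87203494]
 [  0.         346.74616003 190.4745871 ]
 [  0.           0.           1.        ]] -0.059181476500694226 [-1853.22708112  -596.48755535  -907.87198397] [1133.72283394 2259.04002841  856.58234631]
```

```bash
python3 -c "
import cv2,numpy as np
a=cv2.imread('pics/top0.png');b=cv2.imread('pics/side0.png')
cv2.imwrite('pics/top0b.png',cv2.resize(a,(800,600)))"
```

```text
(no output)
```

View pics/top0.png

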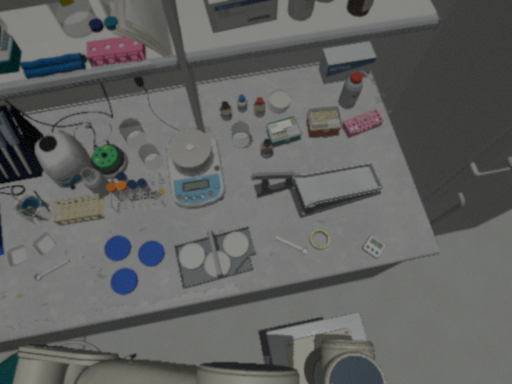

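View pics/side0.png

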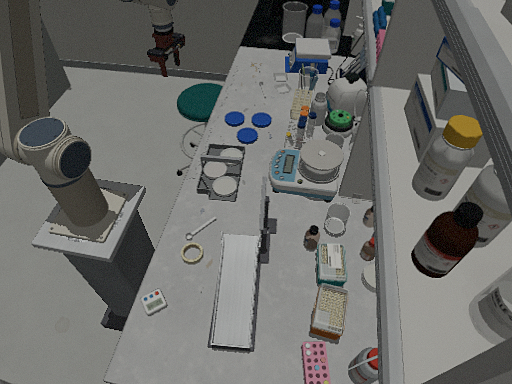

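Top view: the tray is at about (215,257), the feeder at about (320,190) running to the right (world -y), and three blue decoys sit at the left. Next I'll enlarge the area and measure it.

Run:
```python
import numpy as np,cv2
D=np.load('top0.npz');W=D['W'];im=D['img'][:,:,::-1]
def box(u0,u1,v0,v1,s):
    return cv2.resize(im[v0:v1,u0:u1],None,fx=s,fy=s,interpolation=cv2.INTER_CUBIC)
a=box(165,395,160,290,3.4)
cv2.imwrite('pics/crop.png',a);print(a.shape)
for (u,v) in [(180,247),(250,232),(255,275),(182,284),(192,256),(236,244),(217,264),(209,235),(213,250),(220,272),(297,180),(380,170),(380,185),(303,210),(340,188),(260,190),(275,178),(290,176),(319,239),(373,246),(290,244)]:
    print(u,v,np.round(np.nanmedian(W[v-1:v+2,u-1:u+2].reshape(-1,3),0)))
```

```text
(442, 782, 3)
180 247 [484. 400.   6.]
250 232 [491. 145.   0.]
255 275 [336. 158.  -0.]
182 284 [354. 406.  17.]
192 256 [440. 360.  18.]
236 244 [453. 203.  20.]
217 264 [382. 275.  88.]
209 235 [484. 285.  88.]
213 250 [430. 280.  89.]
220 272 [355. 270.  87.]
297 180 [618. -50.  96.]
380 170 [ 634. -394.   -1.]
380 185 [ 564. -359.   35.]
303 210 [532. -61.   7.]
340 188 [ 571. -201.   60.]
260 190 [639.  77.   8.]
275 178 [620.  28. 143.]
290 176 [625. -24. 124.]
319 239 [417. -92.  -1.]
373 246 [ 351. -268.   17.]
290 244 [417.  15.  10.]
```

View pics/crop.png

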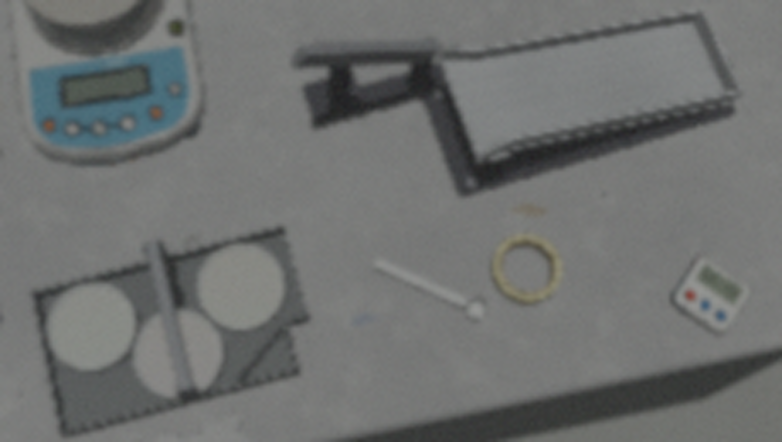

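The crop shows the tray mouth at the lower right (the spout with the slanting wall, at crop (300,330)). The straight side is on the upper edge, the bar runs from (153,245) to (188,395), the rail from (295,55) to (440,50), and the channel runs to the right. Next step is fitting the poses.

```bash
cat > fit.py <<'E'
import numpy as np
from scipy.optimize import least_squares
def line(P):
    c=P.mean(0); u,s,v=np.linalg.svd(P-c); d=v[0]; return c,d*np.sign(d[np.argmax(abs(d))]),s/np.sqrt(len(P))
for n in('top','side'):
    W=np.load(n+'0.npz')['W'].reshape(-1,3); W=W[~np.isnan(W).any(1)]
    x,y,z=W.T
    m=(z>80)&(z<97)&(x>320)&(x<520)&(y>230)&(y<320)
    P=W[m]; c,d,s=line(P[:,:2]); t=(P[:,:2]-c)@d
    mid=c+d*(np.percentile(t,1)+np.percentile(t,99))/2
    print(n,'bar',m.sum(),'mid',mid.round(1),'len',np.ptp(t).round(),'yaw',np.degrees(np.arctan2(d[1],d[0])).round(2),s.round(1),'ztop',np.median(P[:,2]).round(1))
    m=(z>22)&(z<40)&(x>320)&(x<520)&(y>110)&(y<440); P=W[m]
    th=np.arctan2(d[1],d[0]); Q=(P[:,:2]-mid)@np.array([[np.cos(th),-np.sin(th)],[np.sin(th),np.cos(th)]])
    print(' rim in bar frame x',np.percentile(Q[:,0],[.5,2,98,99.5]).round(1),'y',np.percentile(Q[:,1],[.5,2,98,99.5]).round(1))
    # channel floor plane
    m=(x>480)&(x<720)&(y<-60)&(y>-340)&(z>20)&(z<110); P=W[m]
    for k in range(5):
        A=np.c_[P[:,:2],np.ones(len(P))]; co=np.linalg.lstsq(A,P[:,2],rcond=None)[0]; r=P[:,2]-A@co; P=P[abs(r)<max(4,20-5*k)]
    g=co[:2]; print(' floor n',len(P),'slope',np.degrees(np.arctan(np.hypot(*g))).round(2),'yaw(uphill=+y)',np.degrees(np.arctan2(-g[0],g[1])).round(2),'rms',(P[:,2]-np.c_[P[:,:2],np.ones(len(P))]@co).std().round(2), 'co',co)
    m=(x>560)&(x<720)&(y>0)&(y<150)&(z>125)&(z<260); P=W[m]; c,d,s=line(P)
    t=(P-c)@d; print(' rail',m.sum(),c.round(1),d.round(3),s.round(1),'ends',(c+d*t.min()).round(),(c+d*t.max()).round(),'yaw',np.degrees(np.arctan2(-d[0],d[1])).round(2))
    # wall tops
    q=z-(W[:,:2]@co[:2]+co[2]); th=0
    m=(q>12)&(q<30)&(x>480)&(x<720)&(y<-10)&(y>-360)&(z>25); 
    P=W[m]; up=P[:,0]>np.median(W[(abs(q)<4)&(x>480)&(x<720)&(y<-60)&(y>-340),0])
    for S in(P[up],P[~up]):
        if len(S)>10:
            k=np.polyfit(S[:,1],S[:,0],1); r=S[:,0]-np.polyval(k,S[:,1]); S=S[abs(r)<8]; k=np.polyfit(S[:,1],S[:,0],1); print(' wall',len(S),'x@y=-180',np.polyval(k,-180).round(1),'yaw',np.degrees(np.arctan(-k[0])).round(2),'y',S[:,1].min().round(),S[:,1].max().round())
E
python3 fit.py
```

```text
top bar 200 mid [422.6 279.3] len 151.0 yaw 3.83 [45.   4.3] ztop 88.2
 rim in bar frame x [-76.  -75.4  76.1  76.7] y [-131.2 -122.6  131.7  132. ]
 floor n 1605 slope 14.87 yaw(uphill=+y) 5.05 rms 1.85 co [-2.33895366e-02  2.64560516e-01  1.25299814e+02]
 rail 233 [619.2  58.7 177.1] [-0.086  0.855  0.511] [37.8 12.   3.6] ends [626.  -5. 139.] [614. 110. 208.] yaw 5.76
 wall 118 x@y=-180 633.9 yaw 2.46 y -359.0 -12.0
 wall 145 x@y=-180 533.5 yaw 6.57 y -359.0 -54.0
side bar 175 mid [424.7 274.5] len 150.0 yaw 3.76 [44.1  4.8] ztop 88.5
 rim in bar frame x [-76.3 -76.   74.8  75.4] y [-130.1 -117.9  138.6  139.7]
 floor n 3374 slope 14.91 yaw(uphill=+y) 6.11 rms 1.75 co [-2.83429797e-02  2.64667034e-01  1.30037565e+02]
 rail 198 [625.6  52.6 177.3] [-0.122  0.788  0.604] [31.4 16.   3.7] ends [632.  10. 145.] [618. 102. 215.] yaw 8.81
 wall 127 x@y=-180 636.6 yaw 2.62 y -358.0 -33.0
 wall 199 x@y=-180 535.6 yaw 6.77 y -360.0 -59.0
```

```bash
cat > fit2.py <<'E'
import numpy as np
from scipy.optimize import least_squares
from scipy.spatial.transform import Rotation as R
def Rx(a): return R.from_euler('x',a,degrees=True).as_matrix()
# boxes: centre(feeder), rot, half
def ch(c,h): r=Rx(15); return (np.array([0,0,100])+r@np.array(c),r,np.array(h))
r30=Rx(30)
B=[ch((0,-157,-2),(52,158,2)),ch((50.5,-177,10),(1.5,140,12)),ch((-50.5,-177,10),(1.5,140,12)),ch((0,-316.5,10),(52,1.5,12)),
   (np.array([0,-150.5,4]),np.eye(3),np.array([65,162.5,4])),
   (np.array([60,81,160.5]),r30,np.array([6,82.5,15]))]
def sdf(P):
    o=[]
    for c,r,h in B:
        q=abs((P-c)@r)-h
        o.append(abs(np.linalg.norm(np.maximum(q,0),axis=1)+np.minimum(q.max(1),0)))
    return np.min(o,0)
def loc(p,W): 
    return (W-[p[0],p[1],p[3]])@R.from_euler('z',p[2],degrees=True).as_matrix()
def fit(W,zfree=True):
    p=np.array([590.,-45,5,0])
    for tol in(40,20,12,8,8):
        L=loc(p,W); m=(abs(L[:,0])<75)&(L[:,1]>-330)&(L[:,1]<170)&(L[:,2]>5)
        Q=W[m]; Q=Q[sdf(loc(p,Q))<tol]
        s=least_squares(lambda p:sdf(loc(p,Q)),p,loss='soft_l1',f_scale=2,diff_step=1e-4); p=s.x
    return p,len(Q),np.median(sdf(loc(p,Q)))
if __name__=='__main__':
    A=[]
    for n in('top','side'):
        W=np.load(n+'0.npz')['W'].reshape(-1,3); W=W[~np.isnan(W).any(1)]; A.append(W)
        p,k,e=fit(W); print(n,p.round(2),k,e.round(2))
    p,k,e=fit(np.vstack(A)); print('both',p.round(2),k,e.round(2))
E
python3 fit2.py
```

```text
top [572.45 -46.86   5.58   1.24] 3253 1.02
side [575.14 -48.45   5.69   2.6 ] 4987 1.0
both [573.14 -47.62   5.8    2.25] 8174 1.06
```

```bash
cat > plan.py <<'E'
from h import *
F=np.array([573.5,-47.5,0]); FY=5.7
def tool_from_tray(pos,yaw,tilt,off=(0,0,67)):
    T=R.from_euler('z',yaw,degrees=True)*R.from_euler('x',tilt,degrees=True)
    p=np.array(pos)+T.apply(off)
    M=T.as_matrix()@np.array([[0,0,1],[0,1,0],[-1,0,0]],float)
    return p,R.from_matrix(M)
def tray_from_mouth(mx,my,mz,tilt,F=F,FY=FY):
    # mouth in channel frame (mm)
    c=R.from_euler('x',15,degrees=True).apply([mx,my,mz])+[0,0,100]
    w=F+R.from_euler('z',FY,degrees=True).apply(c)
    T=R.from_euler('z',FY,degrees=True)*R.from_euler('x',tilt,degrees=True)
    return w-T.apply([25,-135,4])
def delta(p,M,o=None):
    o=o or ctrl.get_obs(); C=R.from_rotvec(o['orientation'])
    return (C.inv().apply(p-o['ee_pos'])/10).round(2),(C.inv()*M).as_rotvec().round(4)
E
python3 - <<'E'
from plan import *
o=ctrl.get_obs();print(R.from_rotvec(o['orientation']).as_matrix().round(3))
print('above',delta(*tool_from_tray([423.5,279,100],3.8,0)))
print('level tgt tray',tray_from_mouth(0,-10,12,0),tray_from_mouth(0,-10,10,30))
E
```

```text
[[-0.     0.228  0.974]
 [-0.001  0.974 -0.228]
 [-1.    -0.001  0.   ]]
above (array([  3.76, -25.63,  34.88]), array([-2.961e-01, -2.000e-04,  1.400e-03]))
level tgt tray [536.48326976  71.64753748 105.00291946] [538.02957223  56.15558457 171.1069662 ]
```

Call:
{"api": "apply_moves", "payload": {"increments": [{"gripper": 100,"delta_pos": [0,-0.99,1.34],"dr": [0,0,0]},{"gripper": 100,"delta_pos": [0,-1.97,2.68],"dr": [0,0,0]},{"gripper": 100,"delta_pos": [0,-1.97,2.68],"dr": [0,0,0]},{"gripper": 100,"delta_pos": [0,-1.97,2.68],"dr": [0,0,0]},{"gripper": 100,"delta_pos": [0,-1.97,2.68],"dr": [0,0,0]}]}}

```text
t: 0.52
ee_pos: [240.4, 492.5, 204.6]
orientation: [0.179, 1.563, -0.181]
ft_force: [-0.2, -0.1, 0.2]
width: 87.9
```

Call:
{"api": "apply_moves", "payload": {"increments": [{"gripper": 100,"delta_pos": [0,-1.97,2.68],"dr": [0,0,0]},{"gripper": 100,"delta_pos": [0,-1.97,2.68],"dr": [0,0,0]},{"gripper": 100,"delta_pos": [0,-1.97,2.68],"dr": [0,0,0]},{"gripper": 100,"delta_pos": [0,-1.97,2.68],"dr": [0,0,0]},{"gripper": 100,"delta_pos": [0,-1.97,2.68],"dr": [0,0,0]}]}}

```text
t: 0.93
ee_pos: [348.3, 366.0, 204.9]
orientation: [0.18, 1.563, -0.181]
ft_force: [1.7, 1.3, 0.2]
width: 87.8
```

Call:
{"api": "apply_moves", "payload": {"increments": [{"gripper": 100,"delta_pos": [0.5,-1.97,2.68],"dr": [0,0,0]},{"gripper": 100,"delta_pos": [1,-1.97,2.68],"dr": [0,0,0]},{"gripper": 100,"delta_pos": [1,-0.99,1.34],"dr": [0,0,0]},{"gripper": 100,"delta_pos": [0.7,0,0],"dr": [-0.074,0,0]},{"gripper": 100,"delta_pos": [0.5,0,0],"dr": [-0.074,0,0]}]}}

```text
t: 1.35
ee_pos: [401.9, 302.7, 167.1]
orientation: [0.063, 1.571, -0.065]
ft_force: [0.1, -0.4, -0.4]
width: 87.5
```

Call:
{"api": "apply_moves", "payload": {"increments": [{"gripper": 100,"delta_pos": [0,0,0],"dr": [-0.074,0,0]},{"gripper": 100,"delta_pos": [0,0,0],"dr": [-0.074,0,0]},{"gripper": 100,"delta_pos": [0,0,0],"dr": [0,0,0]},{"gripper": 100,"delta_pos": [0,0,0],"dr": [0,0,0]},{"gripper": 100,"delta_pos": [0,0,0],"dr": [0,0,0]}]}}

```text
t: 1.77
ee_pos: [401.5, 304.6, 168.0]
orientation: [-0.05, 1.57, 0.05]
ft_force: [0.4, 0.2, 0.5]
width: 87.7
```

Run:
```python
from plan import *
print('grasp',delta(*tool_from_tray([423.5,279,0],3.8,0)),ctrl.get_obs()['ft_force'])
grab('side','s1')
```

```text
grasp (array([10.1 , -2.7 ,  2.03]), array([-0.0024, -0.0001,  0.0001])) [0.40756739 0.18031326 0.52554966]
```

View pics/s1.png

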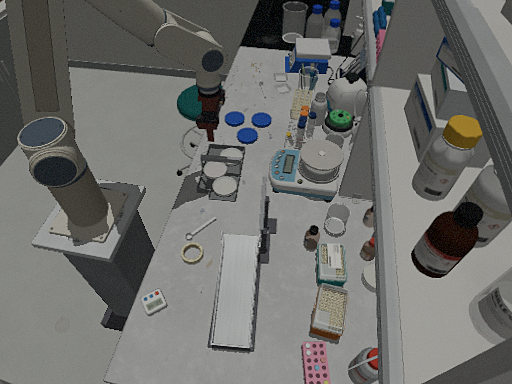

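The gripper is at (210,130), just behind the bar at (215,155), and nothing has moved. Centre it over the bar, go down and grip.

Call:
{"api": "apply_moves", "payload": {"increments": [{"gripper": 100,"delta_pos": [0,-0.9,0.7],"dr": [0,0,0]},{"gripper": 100,"delta_pos": [0,-0.9,0.7],"dr": [0,0,0]},{"gripper": 100,"delta_pos": [0,-0.9,0.63],"dr": [0,0,0]},{"gripper": 100,"delta_pos": [1,0,0],"dr": [0,0,0]},{"gripper": 100,"delta_pos": [1.5,0,0],"dr": [0,0,0]}]}}

```text
t: 2.23
ee_pos: [425.3, 279.1, 143.4]
orientation: [-0.049, 1.568, 0.051]
ft_force: [-0.6, 0.8, 0.5]
width: 87.8
```

Call:
{"api": "apply_moves", "payload": {"increments": [{"gripper": 100,"delta_pos": [2,0,0],"dr": [0,0,0]},{"gripper": 100,"delta_pos": [2,0,0],"dr": [0,0,0]},{"gripper": 100,"delta_pos": [2,0,0],"dr": [0,0,0]},{"gripper": 100,"delta_pos": [1,0,0],"dr": [0,0,0]},{"gripper": 100,"delta_pos": [0.5,0,0],"dr": [0,0,0]}]}}

```text
t: 2.65
ee_pos: [422.7, 278.5, 66.0]
orientation: [-0.053, 1.573, 0.05]
ft_force: [0.2, -0.2, 0.0]
width: 88.0
```

Call:
{"api": "apply_moves", "payload": {"increments": [{"gripper": 100,"delta_pos": [0,0,0],"dr": [0,0,0]},{"gripper": 60,"delta_pos": [0,0,0],"dr": [0,0,0]},{"gripper": 40,"delta_pos": [0,0,0],"dr": [0,0,0]},{"gripper": 30,"delta_pos": [0,0,0],"dr": [0,0,0]},{"gripper": 25,"delta_pos": [0,0,0],"dr": [0,0,0]}]}}

```text
t: 3.07
ee_pos: [424.2, 279.8, 68.8]
orientation: [-0.051, 1.569, 0.053]
ft_force: [0.0, -0.0, -0.3]
width: 65.0
```

Run:
```python
from plan import *
print('grasp',delta(*tool_from_tray([423.5,279,0],3.8,0)),ctrl.get_obs()['ft_force'],ctrl.get_obs()['width'])
```

```text
grasp (array([ 0.18, -0.07, -0.07]), array([-0.0001,  0.0015, -0.0008])) [ 0.03387954 -0.02191661 -0.26645561] 65.01469777585606
```

Call:
{"api": "apply_moves", "payload": {"increments": [{"gripper": 20,"delta_pos": [0,0,0],"dr": [0,0,0]},{"gripper": 15,"delta_pos": [0,0,0],"dr": [0,0,0]},{"gripper": 10,"delta_pos": [0,0,0],"dr": [0,0,0]},{"gripper": 0,"delta_pos": [0,0,0],"dr": [0,0,0]},{"gripper": 0,"delta_pos": [0,0,0],"dr": [0,0,0]}]}}

```text
t: 3.48
ee_pos: [423.7, 279.4, 68.0]
orientation: [-0.052, 1.57, 0.052]
ft_force: [0.0, 0.4, 0.5]
width: 31.3
```

Call:
{"api": "apply_moves", "payload": {"increments": [{"gripper": 0,"delta_pos": [0,0,0],"dr": [0,0,0]},{"gripper": 0,"delta_pos": [0,0,0],"dr": [0,0,0]},{"gripper": 0,"delta_pos": [0,0,0],"dr": [0,0,0]},{"gripper": 0,"delta_pos": [0,0,0],"dr": [0,0,0]},{"gripper": 0,"delta_pos": [0,0,0],"dr": [0,0,0]}]}}

```text
t: 3.9
ee_pos: [423.6, 279.3, 67.9]
orientation: [-0.052, 1.57, 0.052]
ft_force: [-0.7, -0.8, 0.4]
width: 13.0
```

Call:
{"api": "apply_moves", "payload": {"increments": [{"gripper": 0,"delta_pos": [0,0,0],"dr": [0,0,0]},{"gripper": 0,"delta_pos": [0,0,0],"dr": [0,0,0]},{"gripper": 0,"delta_pos": [0,0,0],"dr": [0,0,0]},{"gripper": 0,"delta_pos": [0,0,0],"dr": [0,0,0]},{"gripper": 0,"delta_pos": [0,0,0],"dr": [0,0,0]}]}}

```text
t: 4.32
ee_pos: [423.6, 279.3, 67.9]
orientation: [-0.052, 1.57, 0.052]
ft_force: [-0.3, -1.5, -0.5]
width: 13.4
```

Call:
{"api": "apply_moves", "payload": {"increments": [{"gripper": 0,"delta_pos": [-0.2,0,0],"dr": [0,0,0]},{"gripper": 0,"delta_pos": [-0.4,0,0],"dr": [0,0,0]},{"gripper": 0,"delta_pos": [-0.7,0,0],"dr": [0,0,0]},{"gripper": 0,"delta_pos": [-1,0,0],"dr": [0,0,0]},{"gripper": 0,"delta_pos": [-1,0,0],"dr": [0,0,0]}]}}

```text
t: 4.73
ee_pos: [423.5, 279.4, 101.8]
orientation: [-0.052, 1.571, 0.052]
ft_force: [0.8, 0.7, -5.0]
width: 13.6
```

Call:
{"api": "apply_moves", "payload": {"increments": [{"gripper": 0,"delta_pos": [-1,0,0],"dr": [0,0,-0.015]},{"gripper": 0,"delta_pos": [-1,0,0],"dr": [0,0,-0.02]},{"gripper": 0,"delta_pos": [-1,0,0],"dr": [0,0,-0.02]},{"gripper": 0,"delta_pos": [-0.7,0,0],"dr": [0,0,-0.02]},{"gripper": 0,"delta_pos": [-0.3,0,0],"dr": [0,0,-0.015]}]}}

```text
t: 5.15
ee_pos: [424.4, 281.2, 143.1]
orientation: [-0.122, 1.563, -0.018]
ft_force: [-0.0, 0.2, -5.5]
width: 13.5
```

Run:
```python
from plan import *
o=ctrl.get_obs();print(o['ft_force'],o['moment'],o['width'],o['ee_pos'],R.from_rotvec(o['orientation']).as_matrix().round(3))
d=grab('top'); im=d['img'][:,:,::-1]
cv2.imwrite('pics/t2.png',cv2.resize(im[160:310,150:400],None,fx=2.4,fy=2.4))
print('to',delta(*tool_from_tray(tray_from_mouth(-6,15,45,-5),5.7,-5)))
```

```text
[-0.04502834  0.22144503 -5.52982463] [ 0.1322832  -0.01969924 -0.0109659 ] 13.522033509222672 [424.38300293 281.2363459  143.09145682] [[ 0.009 -0.066  0.998]
 [-0.089  0.994  0.066]
 [-0.996 -0.089  0.003]]
to (array([ -3.73, -20.07,   9.13]), array([-0.0332, -0.0001,  0.0025]))
```

View pics/t2.png

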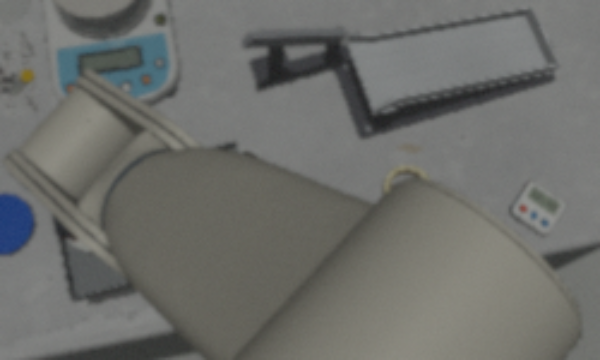

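The top view is blocked by the arm, but the force of -5.5 N (about 0.45 kg on top of the tray's own share) matches tray plus dishes. Carrying on, with the mouth tilted up 5°.

Call:
{"api": "apply_moves", "payload": {"increments": [{"gripper": 0,"delta_pos": [-0.06,-0.34,0.15],"dr": [0,0,0]},{"gripper": 0,"delta_pos": [-0.12,-0.67,0.3],"dr": [0,0,0]},{"gripper": 0,"delta_pos": [-0.19,-1,0.46],"dr": [0,0,0]},{"gripper": 0,"delta_pos": [-0.25,-1.34,0.61],"dr": [0,0,0]},{"gripper": 0,"delta_pos": [-0.25,-1.34,0.61],"dr": [-0.003,0,0]}]}}

```text
t: 5.62
ee_pos: [448.0, 234.5, 153.7]
orientation: [-0.125, 1.567, -0.017]
ft_force: [-0.1, 0.5, -4.8]
width: 13.5
```

Call:
{"api": "apply_moves", "payload": {"increments": [{"gripper": 0,"delta_pos": [-0.25,-1.34,0.61],"dr": [-0.004,0,0]},{"gripper": 0,"delta_pos": [-0.25,-1.34,0.61],"dr": [-0.004,0,0]},{"gripper": 0,"delta_pos": [-0.25,-1.34,0.61],"dr": [-0.004,0,0]},{"gripper": 0,"delta_pos": [-0.25,-1.34,0.61],"dr": [-0.004,0,0]},{"gripper": 0,"delta_pos": [-0.25,-1.34,0.61],"dr": [-0.004,0,0]}]}}

```text
t: 6.03
ee_pos: [483.6, 171.0, 172.2]
orientation: [-0.14, 1.568, -0.001]
ft_force: [0.2, 0.1, -6.4]
width: 13.1
```

Call:
{"api": "apply_moves", "payload": {"increments": [{"gripper": 0,"delta_pos": [-0.25,-1.34,0.61],"dr": [-0.004,0,0]},{"gripper": 0,"delta_pos": [-0.25,-1.34,0.61],"dr": [-0.003,0,0]},{"gripper": 0,"delta_pos": [-0.25,-1.34,0.61],"dr": [-0.003,0,0]},{"gripper": 0,"delta_pos": [-0.19,-1,0.46],"dr": [0,0,0]},{"gripper": 0,"delta_pos": [-0.12,-0.67,0.3],"dr": [0,0,0]}]}}

```text
t: 6.45
ee_pos: [515.0, 118.2, 188.0]
orientation: [-0.147, 1.567, 0.006]
ft_force: [0.7, 0.0, -5.5]
width: 13.4
```

Call:
{"api": "apply_moves", "payload": {"increments": [{"gripper": 0,"delta_pos": [-0.06,-0.34,0.15],"dr": [0,0,0]},{"gripper": 0,"delta_pos": [0,0,0],"dr": [0,0,0]},{"gripper": 0,"delta_pos": [0,0,0],"dr": [0,0,0]},{"gripper": 0,"delta_pos": [0,0,0],"dr": [0,0,0]},{"gripper": 0,"delta_pos": [0,0,0],"dr": [0,0,0]}]}}

```text
t: 6.87
ee_pos: [515.8, 117.3, 188.6]
orientation: [-0.149, 1.567, 0.008]
ft_force: [0.4, -0.4, -5.3]
width: 13.0
```

Run:
```python
from plan import *
print('to',delta(*tool_from_tray(tray_from_mouth(-6,15,45,-5),5.7,-5)))
d=grab('side'); W=cloud(d); np.savez('side3.npz',W=W,img=d['img']); im=d['img'][:,:,::-1]
cv2.imwrite('pics/s3.png',cv2.resize(im[120:360,150:350],None,fx=2.5,fy=2.5))
```

```text
to (array([-0.74, -2.77,  1.  ]), array([ 0.0006, -0.0035,  0.0026]))
```

View pics/s3.png

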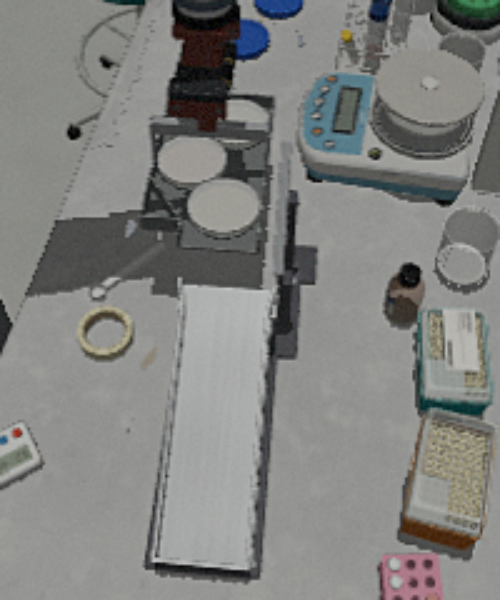

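All three dishes are in the tray, at (190,160), (245,118) and (225,205) in the crop. The mouth points at the channel entrance, with the rail to its right. I'll close up while still above the entrance and measure again.

Call:
{"api": "apply_moves", "payload": {"increments": [{"gripper": 0,"delta_pos": [-0.1,-0.3,0.1],"dr": [0,0,0]},{"gripper": 0,"delta_pos": [-0.2,-0.6,0.2],"dr": [0,0,0]},{"gripper": 0,"delta_pos": [-0.2,-0.7,0.3],"dr": [0,0,0]},{"gripper": 0,"delta_pos": [-0.15,-0.7,0.2],"dr": [0,0,0]},{"gripper": 0,"delta_pos": [-0.1,-0.4,0.2],"dr": [0,0,0]}]}}

```text
t: 7.33
ee_pos: [529.5, 90.7, 199.1]
orientation: [-0.148, 1.566, 0.007]
ft_force: [0.1, 0.9, -5.8]
width: 13.2
```

Call:
{"api": "apply_moves", "payload": {"increments": [{"gripper": 0,"delta_pos": [0,-0.1,0],"dr": [0,0,0]},{"gripper": 0,"delta_pos": [0,0,0],"dr": [0,0,0]},{"gripper": 0,"delta_pos": [0,0,0],"dr": [0,0,0]},{"gripper": 0,"delta_pos": [0,0,0],"dr": [0,0,0]},{"gripper": 0,"delta_pos": [0,0,0],"dr": [0,0,0]}]}}

```text
t: 7.75
ee_pos: [528.7, 90.9, 198.6]
orientation: [-0.149, 1.567, 0.007]
ft_force: [0.1, 0.2, -4.8]
width: 13.5
```

```bash
cat > meas.py <<'E'
from plan import *
def meas(tag,cam='side',view=True):
    o=ctrl.get_obs(); M=R.from_rotvec(o['orientation']).as_matrix()@np.array([[0,0,-1],[0,1,0],[1,0,0]],float)
    org=o['ee_pos']-M@[0,0,67]; T=R.from_matrix(M)
    d=grab(cam); W=cloud(d)
    if view: cv2.imwrite('pics/%s.png'%tag,cv2.resize(d['img'][120:360,150:350,::-1],None,fx=2.5,fy=2.5))
    P=W.reshape(-1,3); P=P[~np.isnan(P).any(1)]; L=(P-org)@M
    f=(abs(L[:,0]-25)<40)&(L[:,1]>-133)&(L[:,1]<-112)&(abs(L[:,2]-4)<12)
    print('spout floor z (want 4)',f.sum(),np.median(L[f,2]).round(1))
    g=(abs(L[:,0]-25)<40)&(L[:,1]<-105)&(L[:,1]>-160)&(abs(L[:,2]-4)<8); print(' front y (want -135)',np.percentile(L[g,1],[1,3,10]).round(1))
    w=(L[:,2]>18)&(L[:,2]<36)&(abs(L[:,0]-25)<62)&(L[:,1]<-112)&(L[:,1]>-134)
    print(' wall tops x', np.sort(L[w,0]).round(0)[::max(1,w.sum()//20)])
    w=(L[:,2]>18)&(L[:,2]<36)&(L[:,0]>60)&(L[:,0]<85)&(L[:,1]<135)&(L[:,1]>-134); print(' straight side x',w.sum(),np.percentile(L[w,0],[5,50,95]).round(1))
    c=R.from_euler('x',15,degrees=True)
    m=c.inv().apply(R.from_euler('z',FY,degrees=True).inv().apply(org+M@[25,-135,4]-F)-[0,0,100])
    E=(R.from_euler('z',FY,degrees=True).inv()*T).as_euler('xyz',degrees=True)
    print(' mouth in channel',m.round(1),'tilt,_,dyaw',E.round(2),'F',o['ft_force'].round(1),'w',o['width'].round(1),'t',o['t'])
    return W
E
python3 - <<'E'
from meas import *
W=meas('s4',view=False)
import fit2
P=W.reshape(-1,3); P=P[~np.isnan(P).any(1)]
D=lambda mx,my,mz,t:delta(*tool_from_tray(tray_from_mouth(mx,my,mz,t),5.7,t))
print('to hover',D(-1,-8,25,-5)); print('low',D(0,-8,12,0))
E
```

```text
spout floor z (want 4) 162 4.4
 front y (want -135) [-136.6 -135.7 -134. ]
 wall tops x [-36. -25. -25. -24. -23. -23. -23. -22. -22.   9.  12.  12.  15.  15.
  18.  21.  22.  22.  28.  30.  31.  33.  39.  42.  45.  73.  73.  75.
  76.  76.  76.]
 straight side x 106 [61.  73.2 81.8]Traceback (most recent call last):
  File "<stdin>", line 2, in <module>
  File "meas.py", line 17, in meas
    print(' mouth in channel',m.round(1),'tilt,_,dyaw',E.round(2),'F',o['ft_force'].round(1),'w',o['width'].round(1),'t',o['t'])
                                                                                                 ^^^^^^^^^^^^^^^^
AttributeError: 'float' object has no attribute 'round'
```

```bash
sed -i "s/573.5,-47.5,0/574.7,-48.3,1/" plan.py; sed -i "s/o\['width'\].round(1)/o['width']/" meas.py
python3 - <<'E'
from plan import *
D=lambda mx,my,mz,t:delta(*tool_from_tray(tray_from_mouth(mx,my,mz,t),5.7,t))
print('hover',D(-1,-8,30,-5)); print('low',D(0,-8,14,0))
E
```

```text
hover (array([ 2.13, -1.68,  0.6 ]), array([ 0.0001, -0.0033,  0.0026]))
low (array([ 2.48, -1.73,  0.7 ]), array([-0.    , -0.0033,  0.0899]))
```

Call:
{"api": "apply_moves", "payload": {"increments": [{"gripper": 0,"delta_pos": [0.3,-0.3,0.1],"dr": [0,0,0]},{"gripper": 0,"delta_pos": [0.5,-0.5,0.2],"dr": [0,0,0]},{"gripper": 0,"delta_pos": [0.6,-0.5,0.2],"dr": [0,0,0]},{"gripper": 0,"delta_pos": [0.5,-0.3,0.1],"dr": [0,0,0]},{"gripper": 0,"delta_pos": [0.2,-0.1,0],"dr": [0,0,0]}]}}

```text
t: 8.22
ee_pos: [536.5, 71.7, 178.1]
orientation: [-0.148, 1.568, 0.006]
ft_force: [-0.0, -0.2, -4.7]
width: 13.6
```

Call:
{"api": "apply_moves", "payload": {"increments": [{"gripper": 0,"delta_pos": [0,0,0],"dr": [0,0,0]},{"gripper": 0,"delta_pos": [0,0,0],"dr": [0,0,0]},{"gripper": 0,"delta_pos": [0,0,0],"dr": [0,0,0]},{"gripper": 0,"delta_pos": [0,0,0],"dr": [0,0,0]},{"gripper": 0,"delta_pos": [0,0,0],"dr": [0,0,0]}]}}

```text
t: 8.63
ee_pos: [536.9, 72.8, 179.6]
orientation: [-0.149, 1.566, 0.007]
ft_force: [0.9, 1.0, -5.9]
width: 13.2
```

Run:
```python
from meas import *
meas('s5')
D=lambda mx,my,mz,t:delta(*tool_from_tray(tray_from_mouth(mx,my,mz,t),5.7,t))
for t in(0,5,10,15,20,25,30): print(t,D(0,-8,12,t))
```

```text
spout floor z (want 4) 158 4.5
 front y (want -135) [-136.6 -135.8 -134.2]
 wall tops x [-26. -26. -24. -24. -23. -23. -23. -22. -22. -22.   7.  11.  13.  13.
  16.  17.  19.  20.  22.  22.  25.  26.  28.  28.  31.  34.  37.  73.
  73.  74.  74.  74.  75.]
 straight side x 128 [60.8 73.2 83.5]
 mouth in channel [-0.8 -8.1 31. ] tilt,_,dyaw [-5.15  0.14 -0.01] F [ 0.9  1.  -5.9] w 13.22418959174355 t 8.6333
0 (array([0.6 , 0.04, 0.07]), array([-0.0001, -0.0026,  0.0899]))
5 (array([-0.49, -0.66,  0.07]), array([-0.0002, -0.0025,  0.1772]))
10 (array([-1.52, -1.45,  0.06]), array([-0.0003, -0.0025,  0.2644]))
15 (array([-2.47, -2.33,  0.06]), array([-0.0004, -0.0025,  0.3517]))
20 (array([-3.35, -3.29,  0.06]), array([-0.0005, -0.0025,  0.439 ]))
25 (array([-4.14, -4.33,  0.06]), array([-0.0006, -0.0025,  0.5262]))
30 (array([-4.83, -5.43,  0.06]), array([-0.0007, -0.0025,  0.6135]))
```

View pics/s5.png

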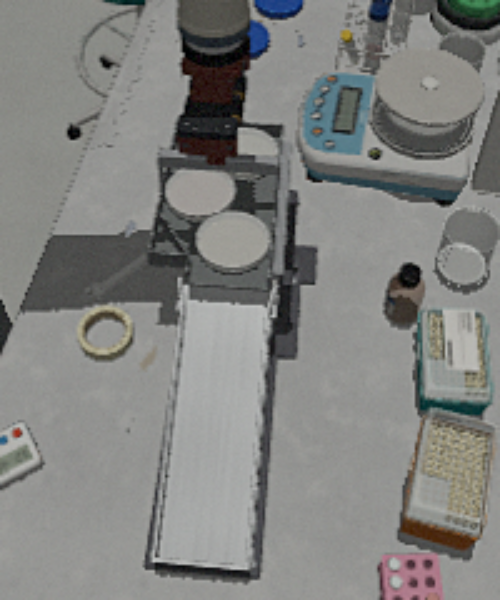

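The mouth is centred over the entrance and the dishes sit at (230,240), (200,190) and (255,145). Now lower, level, then tip about the mouth.

Call:
{"api": "apply_moves", "payload": {"increments": [{"gripper": 0,"delta_pos": [0.12,0,0.02],"dr": [0,0,0.018]},{"gripper": 0,"delta_pos": [0.12,0,0.02],"dr": [0,0,0.018]},{"gripper": 0,"delta_pos": [0.12,0,0.02],"dr": [0,0,0.018]},{"gripper": 0,"delta_pos": [0.12,0.02,0.01],"dr": [0,0,0.018]},{"gripper": 0,"delta_pos": [0.12,0.02,0],"dr": [0,0,0.018]}]}}

```text
t: 9.1
ee_pos: [537.4, 72.6, 173.2]
orientation: [-0.076, 1.572, 0.079]
ft_force: [0.1, 0.5, -5.1]
width: 13.8
```

Call:
{"api": "apply_moves", "payload": {"increments": [{"gripper": 0,"delta_pos": [-0.35,-0.17,0],"dr": [0,0,0.026]},{"gripper": 0,"delta_pos": [-0.35,-0.17,0],"dr": [0,0,0.026]},{"gripper": 0,"delta_pos": [-0.35,-0.17,0],"dr": [0,0,0.026]},{"gripper": 0,"delta_pos": [-0.35,-0.17,0],"dr": [0,0,0.026]},{"gripper": 0,"delta_pos": [-0.35,-0.17,0],"dr": [0,0,0.026]}]}}

```text
t: 9.52
ee_pos: [538.4, 63.1, 190.5]
orientation: [0.026, 1.576, 0.181]
ft_force: [-0.3, -0.1, -4.5]
width: 13.4
```

Run:
```python
from meas import *
meas('s6',view=False)
D=lambda mx,my,mz,t:delta(*tool_from_tray(tray_from_mouth(mx,my,mz,t),5.7,t))
for t in(7.5,15,): print(t,D(0,-8,12,t))
```

```text
spout floor z (want 4) 177 5.3
 front y (want -135) [-136.9 -136.  -134. ]
 wall tops x [-25. -24. -24. -23. -23. -23. -22. -22. -22.   6.  12.  15.  16.  18.
  22.  22.  24.  25.  27.  28.  28.  31.  31.  37.  40.  43.  73.  73.
  74.  74.  74.  74.  79.  79.  82.  82.  85.  85.]
 straight side x 145 [61.1 73.1 83. ]
 mouth in channel [-0.3 -8.4 11.8] tilt,_,dyaw [ 7.56  0.15 -0.02] F [-0.3 -0.1 -4.5] w 13.431072453339727 t 9.5167
7.5 (array([ 0.05,  0.11, -0.04]), array([-0.0013, -0.0016, -0.002 ]))
15 (array([-1.66, -0.83, -0.04]), array([-0.0014, -0.0016,  0.1289]))
```

Call:
{"api": "apply_moves", "payload": {"increments": [{"gripper": 0,"delta_pos": [-0.35,-0.16,0],"dr": [0,0,0.026]},{"gripper": 0,"delta_pos": [-0.35,-0.16,0],"dr": [0,0,0.026]},{"gripper": 0,"delta_pos": [-0.35,-0.16,0],"dr": [0,0,0.026]},{"gripper": 0,"delta_pos": [-0.35,-0.16,0],"dr": [0,0,0.026]},{"gripper": 0,"delta_pos": [-0.35,-0.16,0],"dr": [0,0,0.026]}]}}

```text
t: 9.98
ee_pos: [539.6, 52.1, 206.1]
orientation: [0.128, 1.575, 0.282]
ft_force: [-0.0, 0.5, -4.5]
width: 13.4
```

Call:
{"api": "apply_moves", "payload": {"increments": [{"gripper": 0,"delta_pos": [0,0,0],"dr": [0,0,0]},{"gripper": 0,"delta_pos": [0,0,0],"dr": [0,0,0]},{"gripper": 0,"delta_pos": [0,0,0],"dr": [0,0,0]},{"gripper": 0,"delta_pos": [0,0,0],"dr": [0,0,0]},{"gripper": 0,"delta_pos": [0,0,0],"dr": [0,0,0]}]}}

```text
t: 10.4
ee_pos: [539.4, 52.8, 206.0]
orientation: [0.126, 1.576, 0.282]
ft_force: [0.2, -0.1, -4.9]
width: 13.2
```

Run:
```python
from meas import *
meas('s7')
D=lambda mx,my,mz,t:delta(*tool_from_tray(tray_from_mouth(mx,my,mz,t),5.7,t))
for t in(15,22.5,30): print(t,D(0,-8,12,t))
```

```text
spout floor z (want 4) 61 6.3
 front y (want -135) [-147.8 -143.2 -135.7]
 wall tops x [-25. -22. -15.  -8.  -5.   0.   4.   8.  11.  14.  19.  22.  26.  29.
  32.  35.  38.  41.  46.  49.  53.  73.  75.]
 straight side x 163 [61.1 74.2 83.4]
 mouth in channel [-0.4 -7.4 11.7] tilt,_,dyaw [1.488e+01 1.800e-01 1.000e-02] F [ 0.2 -0.1 -4.9] w 13.199066654800864 t 10.4
15 (array([-0.05, -0.08,  0.  ]), array([-0.0006, -0.0029,  0.002 ]))
22.5 (array([-1.76, -1.02, -0.  ]), array([-0.0008, -0.0029,  0.1329]))
30 (array([-3.32, -2.17, -0.  ]), array([-0.001 , -0.0028,  0.2638]))
```

View pics/s7.png

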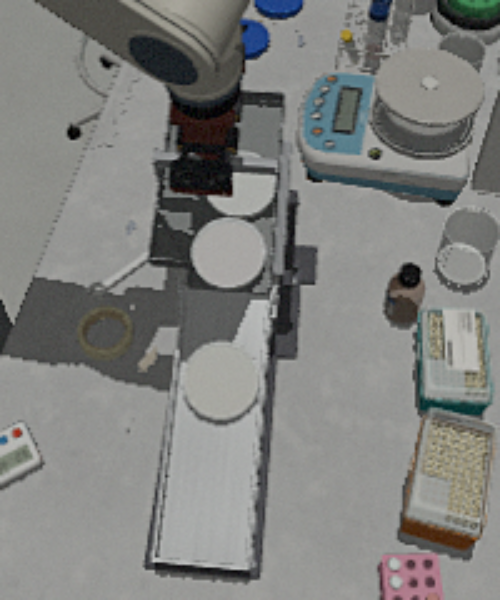

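Dish_0 is in the channel at (222,383), dish_1 is in the spout at (228,253), and dish_2 follows at (240,185), all in single file. Continue tipping slowly.

Call:
{"api": "apply_moves", "payload": {"increments": [{"gripper": 0,"delta_pos": [0,0,0],"dr": [0,0,0]},{"gripper": 0,"delta_pos": [0,0,0],"dr": [0,0,0]},{"gripper": 0,"delta_pos": [0,0,0],"dr": [0,0,0]},{"gripper": 0,"delta_pos": [0,0,0],"dr": [0,0,0]},{"gripper": 0,"delta_pos": [0,0,0],"dr": [0,0,0]}]}}

```text
t: 10.87
ee_pos: [539.6, 52.5, 206.2]
orientation: [0.127, 1.575, 0.281]
ft_force: [0.2, 0.8, -4.4]
width: 13.2
```

Call:
{"api": "apply_moves", "payload": {"increments": [{"gripper": 0,"delta_pos": [-0.35,-0.17,0],"dr": [0,0,0.026]},{"gripper": 0,"delta_pos": [-0.35,-0.17,0],"dr": [0,0,0.026]},{"gripper": 0,"delta_pos": [-0.35,-0.17,0],"dr": [0,0,0.026]},{"gripper": 0,"delta_pos": [-0.35,-0.17,0],"dr": [0,0,0.026]},{"gripper": 0,"delta_pos": [-0.35,-0.17,0],"dr": [0,0,0.026]}]}}

```text
t: 11.28
ee_pos: [541.1, 38.9, 220.4]
orientation: [0.231, 1.569, 0.384]
ft_force: [-0.5, -0.2, -3.5]
width: 13.4
```

Call:
{"api": "apply_moves", "payload": {"increments": [{"gripper": 0,"delta_pos": [-0.35,-0.17,0],"dr": [0,0,0.026]},{"gripper": 0,"delta_pos": [-0.35,-0.17,0],"dr": [0,0,0.026]},{"gripper": 0,"delta_pos": [-0.35,-0.17,0],"dr": [0,0,0.026]},{"gripper": 0,"delta_pos": [0,0,0],"dr": [0,0,0]},{"gripper": 0,"delta_pos": [0,0,0],"dr": [0,0,0]}]}}

```text
t: 11.7
ee_pos: [541.9, 29.6, 227.5]
orientation: [0.293, 1.564, 0.443]
ft_force: [-1.1, -0.3, -4.8]
width: 13.3
```

Call:
{"api": "apply_moves", "payload": {"increments": [{"gripper": 0,"delta_pos": [0,0,0],"dr": [0,0,0]},{"gripper": 0,"delta_pos": [0,0,0],"dr": [0,0,0]},{"gripper": 0,"delta_pos": [0,0,0],"dr": [0,0,0]},{"gripper": 0,"delta_pos": [0,0,0],"dr": [0,0,0]},{"gripper": 0,"delta_pos": [0,0,0],"dr": [0,0,0]}]}}

```text
t: 12.12
ee_pos: [541.7, 30.5, 227.7]
orientation: [0.291, 1.564, 0.444]
ft_force: [0.1, 0.9, -4.7]
width: 13.4
```

Run:
```python
from meas import *
meas('s8')
```

```text
spout floor z (want 4) 180 6.4
 front y (want -135) [-159.2 -158.  -154.1]
 wall tops x [-25. -25. -24. -24. -24. -24. -22. -22. -22. -22. -22.  74.  74.  74.
  74.  75.  75.  75.  75.  79.]
 straight side x 222 [72.9 78.3 84.2]
 mouth in channel [-0.3 -7.6 11.9] tilt,_,dyaw [26.81  0.17  0.  ] F [ 0.1  0.9 -4.7] w 13.397308138814738 t 12.1167
```

View pics/s8.png

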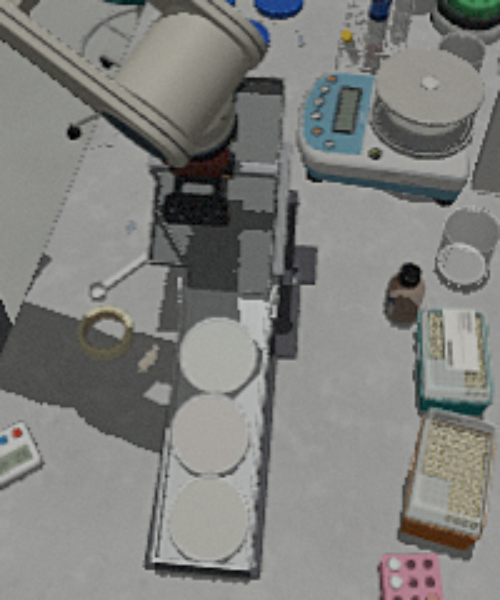

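All three dishes lie in single file in the channel, at (218,357), (210,433) and (208,518), and the tray is empty. Withdraw the tray.

Call:
{"api": "apply_moves", "payload": {"increments": [{"gripper": 0,"delta_pos": [-0.3,0.5,-0.1],"dr": [0,0,0]},{"gripper": 0,"delta_pos": [-0.4,1.2,-0.3],"dr": [0,0,0]},{"gripper": 0,"delta_pos": [-0.4,1.5,-0.5],"dr": [0,0,0]},{"gripper": 0,"delta_pos": [-0.4,1.5,-0.5],"dr": [0,0,0]},{"gripper": 0,"delta_pos": [-0.4,1.5,-0.5],"dr": [0,0,0]}]}}

```text
t: 12.58
ee_pos: [517.5, 76.3, 274.2]
orientation: [0.292, 1.564, 0.444]
ft_force: [-0.3, -0.8, -4.9]
width: 13.0
```

Call:
{"api": "apply_moves", "payload": {"increments": [{"gripper": 0,"delta_pos": [0,1.5,-1],"dr": [0,0,-0.045]},{"gripper": 0,"delta_pos": [0,1.5,-1],"dr": [0,0,-0.047]},{"gripper": 0,"delta_pos": [0,1.5,-1],"dr": [0,0,-0.047]},{"gripper": 0,"delta_pos": [0,1.5,-1],"dr": [0,0,-0.047]},{"gripper": 0,"delta_pos": [0,1.5,-1],"dr": [0,0,-0.047]}]}}

```text
t: 13.0
ee_pos: [460.4, 140.6, 302.0]
orientation: [0.106, 1.574, 0.261]
ft_force: [0.5, 0.2, -4.5]
width: 13.4
```

Call:
{"api": "apply_moves", "payload": {"increments": [{"gripper": 0,"delta_pos": [0,1.5,-1],"dr": [0,0,-0.047]},{"gripper": 0,"delta_pos": [0,1.5,-1],"dr": [0,0,-0.047]},{"gripper": 0,"delta_pos": [0,1.5,-1],"dr": [0,0,-0.047]},{"gripper": 0,"delta_pos": [0,1,-0.7],"dr": [0,0,-0.047]},{"gripper": 0,"delta_pos": [0,0.5,-0.3],"dr": [0,0,-0.047]}]}}

```text
t: 13.42
ee_pos: [413.9, 195.9, 311.5]
orientation: [-0.079, 1.571, 0.078]
ft_force: [-0.3, 0.9, -4.2]
width: 13.6
```

Run:
```python
from plan import *
o=ctrl.get_obs(); print(o['ee_pos'],o['ft_force'],o['width'])
print(delta(*tool_from_tray([423.5,279,60],3.8,0,(0,0,68))))
```

```text
[413.92769025 195.85931047 311.49100679] [-0.27499922  0.91387292 -4.20879611] 13.569169688441635
(array([18.34,  8.18,  1.81]), array([ 0.0338, -0.0016,  0.0003]))
```

Call:
{"api": "apply_moves", "payload": {"increments": [{"gripper": 0,"delta_pos": [1,0.6,0.1],"dr": [0,0,0]},{"gripper": 0,"delta_pos": [2,1,0.2],"dr": [0.005,0,0]},{"gripper": 0,"delta_pos": [2,1,0.2],"dr": [0.005,0,0]},{"gripper": 0,"delta_pos": [2,1,0.2],"dr": [0.005,0,0]},{"gripper": 0,"delta_pos": [2,1,0.2],"dr": [0.005,0,0]}]}}

```text
t: 13.83
ee_pos: [419.9, 241.5, 219.0]
orientation: [-0.06, 1.573, 0.063]
ft_force: [-0.6, -0.2, -3.4]
width: 13.4
```

Call:
{"api": "apply_moves", "payload": {"increments": [{"gripper": 0,"delta_pos": [2,1,0.2],"dr": [0.005,0,0]},{"gripper": 0,"delta_pos": [2,1,0.2],"dr": [0.005,0,0]},{"gripper": 0,"delta_pos": [2,1,0.2],"dr": [0.003,0,0]},{"gripper": 0,"delta_pos": [2,0.5,0.2],"dr": [0,0,0]},{"gripper": 0,"delta_pos": [1.3,0,0.1],"dr": [0,0,0]}]}}

```text
t: 14.25
ee_pos: [425.8, 277.0, 125.1]
orientation: [-0.051, 1.575, 0.052]
ft_force: [-0.2, -0.9, -4.7]
width: 13.3
```

Call:
{"api": "apply_moves", "payload": {"increments": [{"gripper": 0,"delta_pos": [0,0,0],"dr": [0,0,0]},{"gripper": 0,"delta_pos": [0,0,0],"dr": [0,0,0]},{"gripper": 0,"delta_pos": [0,0,0],"dr": [0,0,0]},{"gripper": 0,"delta_pos": [0,0,0],"dr": [0,0,0]},{"gripper": 0,"delta_pos": [0,0,0],"dr": [0,0,0]}]}}

```text
t: 14.67
ee_pos: [427.4, 276.5, 128.0]
orientation: [-0.051, 1.571, 0.052]
ft_force: [-0.3, 0.6, -4.4]
width: 13.2
```

Run:
```python
from plan import *
o=ctrl.get_obs(); print(o['ee_pos'],o['ft_force'],o['width'])
print(delta(*tool_from_tray([423.5,279,1],3.8,0,(0,0,68))))
```

```text
[427.39273216 276.51671603 128.03146792] [-0.29574928  0.57441072 -4.37294846] 13.216414631706204
(array([ 5.9 ,  0.27, -0.37]), array([-0.0007, -0.0012, -0.0012]))
```

Call:
{"api": "apply_moves", "payload": {"increments": [{"gripper": 0,"delta_pos": [1,0,0],"dr": [0,0,0]},{"gripper": 0,"delta_pos": [1.5,0,0],"dr": [0,0,0]},{"gripper": 0,"delta_pos": [1.5,0,0],"dr": [0,0,0]},{"gripper": 0,"delta_pos": [1,0,0],"dr": [0,0,0]},{"gripper": 0,"delta_pos": [0.5,0,0],"dr": [0,0,0]}]}}

```text
t: 15.08
ee_pos: [425.8, 275.7, 70.4]
orientation: [-0.053, 1.575, 0.051]
ft_force: [-0.6, -0.7, -4.0]
width: 13.3
```

Call:
{"api": "apply_moves", "payload": {"increments": [{"gripper": 0,"delta_pos": [0.2,0,0],"dr": [0,0,0]},{"gripper": 0,"delta_pos": [0.1,0,0],"dr": [0,0,0]},{"gripper": 0,"delta_pos": [0.1,0,0],"dr": [0,0,0]},{"gripper": 0,"delta_pos": [0,0,0],"dr": [0,0,0]},{"gripper": 0,"delta_pos": [0,0,0],"dr": [0,0,0]}]}}

```text
t: 15.5
ee_pos: [426.9, 276.5, 68.4]
orientation: [-0.052, 1.572, 0.052]
ft_force: [0.1, -0.5, -3.9]
width: 13.1
```

Call:
{"api": "apply_moves", "payload": {"increments": [{"gripper": 0,"delta_pos": [0.05,0,0],"dr": [0,0,0]},{"gripper": 0,"delta_pos": [0.05,0,0],"dr": [0,0,0]},{"gripper": 0,"delta_pos": [0,0,0],"dr": [0,0,0]},{"gripper": 0,"delta_pos": [0,0,0],"dr": [0,0,0]},{"gripper": 0,"delta_pos": [0,0,0],"dr": [0,0,0]}]}}

```text
t: 15.92
ee_pos: [427.0, 276.5, 67.9]
orientation: [-0.052, 1.572, 0.052]
ft_force: [-2.0, -1.3, 5.7]
width: 13.2
```

On the table (+5.7 N). Open and go up.

Call:
{"api": "apply_moves", "payload": {"increments": [{"gripper": 30,"delta_pos": [0,0,0],"dr": [0,0,0]},{"gripper": 50,"delta_pos": [0,0,0],"dr": [0,0,0]},{"gripper": 70,"delta_pos": [0,0,0],"dr": [0,0,0]},{"gripper": 100,"delta_pos": [0,0,0],"dr": [0,0,0]},{"gripper": 100,"delta_pos": [0,0,0],"dr": [0,0,0]}]}}

```text
t: 16.33
ee_pos: [426.7, 276.3, 67.0]
orientation: [-0.052, 1.573, 0.052]
ft_force: [0.5, 1.1, 0.8]
width: 43.3
```

Call:
{"api": "apply_moves", "payload": {"increments": [{"gripper": 100,"delta_pos": [0,0,0],"dr": [0,0,0]},{"gripper": 100,"delta_pos": [0,0,0],"dr": [0,0,0]},{"gripper": 100,"delta_pos": [0,0,0],"dr": [0,0,0]},{"gripper": 100,"delta_pos": [0,0,0],"dr": [0,0,0]},{"gripper": 100,"delta_pos": [0,0,0],"dr": [0,0,0]}]}}

```text
t: 16.75
ee_pos: [426.6, 276.2, 66.9]
orientation: [-0.052, 1.573, 0.052]
ft_force: [-0.8, 0.3, 0.1]
width: 76.6
```

Call:
{"api": "apply_moves", "payload": {"increments": [{"gripper": 100,"delta_pos": [-1,0,0],"dr": [0,0,0]},{"gripper": 100,"delta_pos": [-2,0,0],"dr": [0,0,0]},{"gripper": 100,"delta_pos": [-3,0,0],"dr": [0,0,0]},{"gripper": 100,"delta_pos": [-3,0,0],"dr": [0,0,0]},{"gripper": 100,"delta_pos": [-3,0,0],"dr": [0,0,0]}]}}

```text
t: 17.17
ee_pos: [426.7, 276.1, 188.8]
orientation: [-0.052, 1.573, 0.052]
ft_force: [0.5, -0.3, 0.1]
width: 87.3
```

Call:
{"api": "apply_moves", "payload": {"increments": [{"gripper": 100,"delta_pos": [-1,3,0],"dr": [0,0,0]},{"gripper": 100,"delta_pos": [0,3,0],"dr": [0,0,0]},{"gripper": 100,"delta_pos": [0,3,0],"dr": [0,0,0]},{"gripper": 100,"delta_pos": [0,3,0],"dr": [0,0,0]},{"gripper": 100,"delta_pos": [0,0,0],"dr": [0,0,0]}]}}

```text
t: 17.58
ee_pos: [419.2, 400.5, 198.2]
orientation: [-0.051, 1.571, 0.056]
ft_force: [-0.0, -0.8, -0.2]
width: 87.7
```

Call:
{"api": "apply_moves", "payload": {"increments": [{"gripper": 100,"delta_pos": [0,0,0],"dr": [0,0,0]},{"gripper": 100,"delta_pos": [0,0,0],"dr": [0,0,0]},{"gripper": 100,"delta_pos": [0,0,0],"dr": [0,0,0]},{"gripper": 100,"delta_pos": [0,0,0],"dr": [0,0,0]},{"gripper": 100,"delta_pos": [0,0,0],"dr": [0,0,0]}]}}

```text
t: 18.0
ee_pos: [419.3, 395.1, 197.0]
orientation: [-0.051, 1.573, 0.051]
ft_force: [-0.5, 0.0, 0.3]
width: 88.1
```

```bash
cat > chk.py <<'E'
from plan import *
d=grab('side'); W=cloud(d)
cv2.imwrite('pics/end.png',cv2.resize(d['img'][120:360,150:350,::-1],None,fx=2.5,fy=2.5))
P=W.reshape(-1,3); P=P[~np.isnan(P).any(1)]
L=R.from_euler('x',15,degrees=True).inv().apply(R.from_euler('z',FY,degrees=True).inv().apply(P-F)-[0,0,100])
for a in range(-310,-30,20):
    m=(abs(L[:,0])<25)&(abs(L[:,1]-a)<10)&(abs(L[:,2])<60); print(a,np.percentile(L[m,2],[10,50,90]).round(1))
m=(abs(L[:,0])<47)&(L[:,1]<-20)&(L[:,1]>-312)&(L[:,2]>10)&(L[:,2]<20)
A=np.c_[L[m][:,:2],np.ones(m.sum())];c=np.linalg.lstsq(A,L[m,2],rcond=None)[0];print('dish top plane tilt',c,(L[m,2]-A@c).std())
# dish circles
from scipy.optimize import minimize
Q=L[m]
for lo in(-315,-224,-133):
    q=Q[(Q[:,1]>lo)&(Q[:,1]<lo+95)]
    print('dish centre ~',((np.percentile(q[:,:2],2,axis=0)+np.percentile(q[:,:2],98,axis=0))/2).round(1),'tilt',np.linalg.lstsq(np.c_[q[:,:2],np.ones(len(q))],q[:,2],rcond=None)[0][:2].round(3))
m=(P[:,0]>340)&(P[:,0]<510)&(P[:,1]>140)&(P[:,1]<420)
b=P[m&(P[:,2]>84)&(P[:,2]<96)]; print('bar z',len(b),np.percentile(b[:,2],[5,50,95]).round(1))
f=P[m&(P[:,2]<14)&(P[:,2]>-5)&(P[:,0]>375)&(P[:,0]<480)&(P[:,1]>180)];print('tray floor z',np.percentile(f[:,2],[5,50,95]).round(1),'slope',np.linalg.lstsq(np.c_[f[:,:2],np.ones(len(f))],f[:,2],rcond=None)[0][:2])
o=ctrl.get_obs();print(o['t'],o['ee_pos'],o['ft_force'],o['width'])
E
python3 chk.py
```

```text
-310 [ 0.1 15.7 22.5]
-290 [13.  15.1 17.4]
-270 [12.4 14.4 17. ]
-250 [11.9 14.8 17.2]
-230 [ 0.3 14.1 16.8]
-210 [11.  14.9 17.2]
-190 [13.3 15.6 17.4]
-170 [13.1 15.3 18. ]
-150 [12.3 14.3 16.5]
-130 [ 0.3 14.1 16.7]
-110 [12.2 14.8 16.8]
-90 [12.6 14.9 17.4]
-70 [12.3 14.6 17.5]
-50 [ 9.8 14.5 16.9]
dish top plane tilt [ 1.52976923e-03 -9.28747437e-04  1.46974250e+01] 1.8150346717781212
dish centre ~ [   2.9 -267.3] tilt [-0.    -0.009]
dish centre ~ [  -3.7 -175.7] tilt [ 0.003 -0.008]
dish centre ~ [ -4.1 -88.2] tilt [0.004 0.001]
bar z 151 [85.  89.9 92.8]
tray floor z [2.1 5.6 9.5] slope [5.71406242e-05 1.81883847e-03]
18.05 [419.25567212 395.24185963 197.02691228] [-0.21491319 -0.01677948 -0.44125442] 87.96643617914734
```

View pics/end.png

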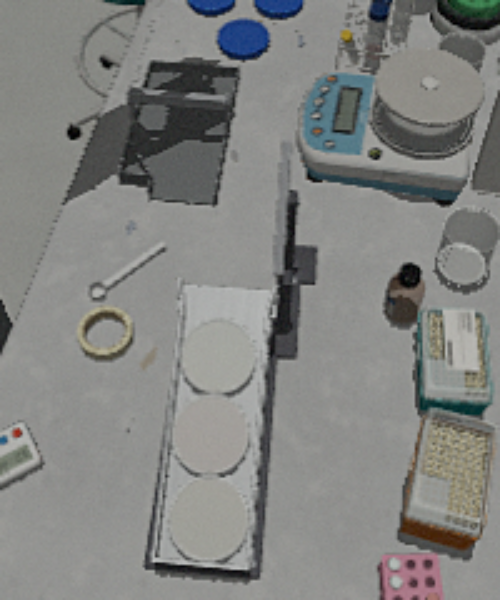

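The three dishes lie flat in the channel at (218,357), (210,433) and (208,518), and the empty tray stands flat at (180,130). The bystanders have not moved and the gripper is clear, so I'm handing in.

```bash
python3 -c "
from workcell import ctrl
print(ctrl.close_job())"
```

```text
the job is handed in; nothing more can be done
None
```

The job is handed in after about 18 s of the 54 s allowed. I carried the tray tilted 5° mouth-up and held its mouth about 8 mm inside the channel entrance and 12 mm above the floor. It lay along the guide rail to within 0.2°. I tipped it in steps to 27°, and all three dishes slid out in single file. I then set the empty tray down within about 5 mm of where it started and let go.

**Dishes:** in the last check the centres were about 88, 176 and 267 mm down the channel, 3 to 4 mm off its middle. They lay flat to within about 0.01 rad, with their tops 15 mm above the channel floor.

**Tray:** its floor measured 5.6 mm high against 4 mm nominal, inside the depth noise, and its slope was under 0.002 rad.

**Bystanders and gripper:** in the last side view the tape roll, scoop and timer stood where they were. I did not look at the bystanders again from above or measure them. The gripper was well clear and its force reading was near zero.

**Disagreement:** the two cameras differed by 2 to 3 mm in the feeder's position and in its height. I used the side camera's values relative to the tray. No check failed.

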